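# Lock a filter cartridge into the bench dust extractor

## Robot

A 6-joint arm with a two-finger parallel gripper is mounted at the origin on the work surface. World frame = base frame: x ahead of the robot, y to its left, z up, the work surface at z = 0. Lengths are in mm, angles in rad, forces in N, time in s.
With the tool pointing down it reaches from about 350 to 775 mm from the base axis. Payload 7.3 kg.
Tool frame: the origin (TCP) lies between the finger pads; the fingertips stand 8 mm ahead of it and the grasp point (between the pads) lies 11 mm behind it; y points along the fingers, z is the direction in which the jaws open and shut, and the axes are right-handed (so a half turn about y gives the same grasp; the last joint's range is limited). The gripper opens to 92 mm and grips with 3 to 60 N. Pads are 19 mm wide; open, the fingers measure 130 mm over their backs; the gripper's body (75 mm by 190 mm) begins 47 mm behind the grasp point.
Start: joints at [1.176, 0.342, 1.524, -0, 1.275, -0.146], TCP at [129.26, 508.857, 234.741] pointing down, gripper open.
Joint ranges: [-2.53, 2.53], [-0.77, 2.02], [0.04, 2.7], [-1, 4.14], [0.28, 2.66], [-3.11, 3.11]. Speed limits (rad/s): [2.57, 2.57, 3.14, 3.14, 3.14, 3.14].

## Interface

Orientations are given as [roll, pitch, yaw] about the fixed x, y, z axes, in that order (R = Rz(yaw) Ry(pitch) Rx(roll)).
In Python, from plant import bot, vision, job gives the robot as it stands. The module is installed in compiled form; this text tells all that it offers.
- The arm moves only by the tool arm_command, never from a script. Its argument "deltas" is a list of rows, each a list of 4 numbers: the shift along the tool's x, y, z in m, then the turn about the tool's y in degrees. In form: [[x, y, z, twist], ...]. A call has 1 to 5 rows; each row shifts and turns the commanded pose from where the row before left it, along the tool's axes as they then stand; what a row does not reach is not made up. A row lasts 1/10 s, in which the tool goes at most 50 mm and 8.59 degrees, less where a joint would pass 70% of its speed; a pose out of reach is approached as far as the arm can. A call is refused whole if a number of a shift passes 0.05 or a number of a turn 8.59, either way. A call with a gripper value outside its range is refused whole. "claw" is the closure in counts, from 0 (fully open) to 255 (shut), set as the call begins (left out, the last holds). The fingers move at their own pace and stop on an object; the grip force is fixed at half the most. Time passes only in rows, so rows that do not move let the fingers close. It gives the time, the measured TCP pose, the force and the opening at its end, in the units of the state.
- bot.get_obs(): the state, without advancing time (a new reading comes with each control period).
- vision.capture(name): name is "scene" or "top" or "wrist"; returns a dict with "img" (480x640x3 uint8, red, green, blue), "camera_matrix" (3x3 intrinsics, pixels), "world_to_cam" (4x4, takes a point from world to camera coordinates); the wrist camera has in their place "mount" (4x4, takes a point from camera to tool coordinates, whose origin is the TCP and whose axes are the tool frame's). Camera axes: x right, y down, z forward; pixel columns grow to the right and rows downward; lengths in mm; the calibration is good to about 2 mm. The wrist camera is an equidistant fisheye: a pixel r from the principal point sees the ray r / f radians off the axis. A picture is of the moment at which its call begins: read the wrist's pose just before it. There is no depth.
- job.close_job(): hands the job in, once; it reports no verdict.
Trained networks look in a picture, given as the dict that the camera call returned (one of the last four; its "shot" number tells which), for a name from the list of things; names that differ only in an ending like _2 or _b are one class to them, and where a whole thing is asked for, a point or a joint stands for the part that bears it (a point fixed in the world has none). Each returns a list of dicts, best first, with "confidence" (0 to 1); they miss things now and then, are a little off and sometimes report something else, mostly with a low value. They report only what shows in the picture. A call takes as long as a camera call. They do not tell look-alikes from the thing itself.
- vision.find_in(picture, name): "xyz" ([x, y, z] in mm, in the coordinates of the camera as it stood for that picture, good to about 4 mm: the middle of the surface that is visible of it).
- vision.regions_of(picture, name): "mask" (480x640 bool, what is visible of it).
The state is a dict: "time": time; "joint_positions": joint angles; "dq": joint speeds; "tau": joint torques, N m; "tool_pos": TCP position; "tcp_rot": TCP orientation; "contact_force": force on the tool from outside, world axes, zero at the start; "moment": the same for the moment, N m; "grip_width": finger opening in mm.
Only numpy, scipy, OpenCV 4.12 (cv2) and the standard library are available. Lean on these libraries where they do the work, as an engineer would, in place of code of your own. Each camera call takes 0.05 s, during which the arm holds its last target. There are 200 camera calls.

## Task

Fit the fresh filter cartridge into the round socket on top of the dust extractor: feel for the two slots with its side lugs, press it down against the spring, then turn it a quarter turn clockwise to the stop so that it springs up into its lock, and let go. Never press or twist it hard against the socket (keep well under 50 N, the spring's push included), do not topple it, and leave the other things on the bench where they are.

Things in the scene. Friction and masses are not known exactly. Their poses are not given: they have to be found in the camera images.
- cartridge: Loose filter cartridge, 0.2 to 0.4 kg, standing upright, 118 mm tall. Origin: centre of its underside, z up its axis. White spigot 48 mm diameter (0 to 36 mm up) with two side lugs; flange 80 mm (36 to 41), pleated drum 70 mm (41 to 80), cap 72 mm (80 to 86); on top an orange bar grip. A half turn gives the same shape. Its x axis starts within 0.8 rad of world x.
- grip (a point): On the cartridge's axis in the bar grip, 107 mm above its underside; axes as the cartridge. The bar is 60 mm long along x (in line with the lugs), 16 mm thick along y, 32 mm tall (86 to 118 mm above the underside). Hold it here across the 16 mm.
- lug (a point): Centre of the cartridge's two orange lugs, on its axis, 9 mm above its underside; axes as the cartridge. The lugs point along +x and -x and end 32 mm from the axis; each is 9 mm wide (y) and 6 mm tall (6 to 12 mm above the underside).
- extractor: Fixed bench dust extractor: green and grey case 220 mm (x) by 260 mm (y), 100 mm tall. Origin: centre of its underside, z up. An aluminium socket collar, 84 mm outside diameter, is set in the middle of its top and stands 10 mm proud. The collar is rigid and does not turn in use.
- mouth (a point): Centre of the collar's rim, 110 mm above the bench; z up, axes as the case. Bore 52 mm. Two opposite entry slots, 12 mm wide, are cut through the lip along a line that is off the case's x axis by an unknown angle up to 0.5 rad either way: find it by sight or feel. Lugs off the slots rest on the rim (underside 6 mm below the rim); lugs over the slots go on down.
- spring (a point): On the socket's axis, 14 mm below the rim: here the cartridge's underside meets a spring plunger, 0.7 N per mm from there on, some 12 N fully down. With the underside 28 mm or more below the rim the lugs are under the lip and can turn, clockwise only (seen from above); at 32.5 mm it bottoms.
- lock (a point): On the socket's axis, 24 mm below the rim: the place of the cartridge's underside when locked. 90 degrees (3 more or less) clockwise from the slots a hard stop ends the turn; there 4 mm deep pockets in the lip let the spring lift the cartridge to this height once it is let go. Short of the stop it only rises to 28 mm below the rim: not locked.
- rivet_jar: Brass-coloured jar with a steel lid, 60 mm diameter, 85 mm tall, standing; origin: centre of its underside. Leave alone.
- thread_spool: Spool of blue thread, 48 mm diameter, 55 mm tall, standing; origin: centre of its underside. Leave alone.
- stud_cup: Blue ceramic cup, 68 mm diameter at the rim, 60 mm tall, standing; origin: centre of its underside. Leave alone.
- mallet: Wooden mallet lying on the bench, about 0.25 m long; origin under its handle line, handle to its -x. Leave alone.
Things that resemble listed ones, but are neither listed nor needed, are in the scene too. Leave any green or turquoise look-alike of the cartridge alone.

How it is judged:
By the outcome, as a careful person would: the job done as asked, in the order asked, and still so for the second after the job is handed in, with the robot touching nothing.
It also fails if it takes over 72 s, if anything falls off the work surface, if the arm or the gripper's body presses on something with over 40 N, if the wrist force passes 120 N, or if a joint passes its speed limit or range.

## Working session

There is one attempt and no reset: what is moved stays moved. The work goes in short steps, Python scripts to look and compute and a tool call to move; the robot and the scene stay as the last step left them, time stands still between calls to the robot, and variables do not carry over. Pictures are saved under pics/ and viewed, about 8 in all and at most 12, crops included, and the job is handed in when it is done.

Besides the shell and the picture viewer there is one more tool, called after "Emit:" as a command line: name --pt "numbers of a row" for each row, then --argument value for the rest. arm_command: Moves the arm, as the interface text tells. Its arguments: {"type":"object","properties":{"deltas":{"type":"array","items":{"type":"array","items":{"type":"number"}}},"claw":{"type":"number"}},"required":["deltas"]}

```bash
mkdir -p pics; cat > h.py <<'E'
import numpy as np, cv2
from plant import bot, vision, job
from scipy.spatial.transform import Rotation as R
def save(p,n): cv2.imwrite('pics/'+n+'.png',cv2.cvtColor(p['img'],cv2.COLOR_RGB2BGR))
def toworld(p,x): return (np.linalg.inv(p['world_to_cam'])@np.r_[x,1])[:3]
def px2plane(p,u,v,z):
    K=p['camera_matrix'];T=np.linalg.inv(p['world_to_cam'])
    d=T[:3,:3]@np.linalg.inv(K)@np.array([u,v,1.]);c=T[:3,3]
    return c+d*(z-c[2])/d[2]
def proj(p,X):
    c=(p['world_to_cam']@np.r_[X,1])[:3];q=p['camera_matrix']@c;return q[:2]/q[2]
E
python3 - <<'E'
from h import *
o=bot.get_obs();print(o)
for n in('scene','top'):
    p=vision.capture(n);save(p,n)
    for t in('cartridge','grip','lug','extractor','mouth','rivet_jar'):
        try:
            for d in vision.find_in(p,t)[:3]:print(n,t,round(d['confidence'],2),toworld(p,np.array(d['xyz'])).round(1))
        except Exception as e:print(n,t,e)
E
```

```text
{'time': 0.0, 'joint_positions': array([ 1.17599205e+00,  3.42709202e-01,  1.52503669e+00, -1.86105012e-05,
        1.27537774e+00, -1.46027301e-01]), 'dq': array([ 1.39924741e-03,  1.84542838e-06,  1.18501952e-03, -1.14198543e-03,
       -1.52968954e-05, -5.25119613e-04]), 'tau': array([ 1.20613977e-04, -4.31247103e+01, -2.44214165e+01,  7.18348590e-02,
        5.60313673e-02, -1.62946899e-04]), 'tool_pos': array([129.10748944, 508.46587216, 234.04510028]), 'tcp_rot': array([-1.57231360e+00,  2.05163712e-04, -2.48771695e-01]), 'contact_force': array([-0.22063087, -0.70555942, -0.37618807]), 'moment': array([ 0.03073175, -0.00107182, -0.02491711]), 'grip_width': 91.56200921975736}
scene cartridge 0.69 [477.  273.8  83. ]
scene cartridge 0.6 [364.6 298.1  90.1]
scene grip 0.76 [359.1 304.4  82.6]
scene grip 0.75 [480.8 135.4  84.7]
scene grip 0.71 [478.5 271.4  85.9]
scene lug 0.71 [477.4 268.3  86.3]
scene lug 0.68 [476.2 134.3  84.6]
scene lug 0.64 [357.8 304.3  83.4]
scene extractor 0.75 [ 621.5 -136.   102. ]
scene mouth 0.78 [ 618.  -133.6   99.3]
scene rivet_jar 0.82 [722.9 187.8  74.5]
top cartridge 0.7 [465.7 143.6  89.6]
top cartridge 0.65 [464.8 270.6  82.9]
top cartridge 0.5 [741.3 315.1  52.7]
top grip 0.98 [469.  143.5  82.3]
top grip 0.94 [466.2 272.4  87.4]
top grip 0.84 [348.  306.5  84.4]
top lug 0.92 [462.1 271.3  88.8]
top lug 0.88 [472.4 142.9  86.4]
top lug 0.56 [351.8 300.8  89.9]
top extractor 0.36 [711.6 203.   86.5]
top mouth 0.88 [ 597.3 -113.4  101.9]
top rivet_jar 0.62 [711.8 203.9  84.9]
```

View pics/scene.png

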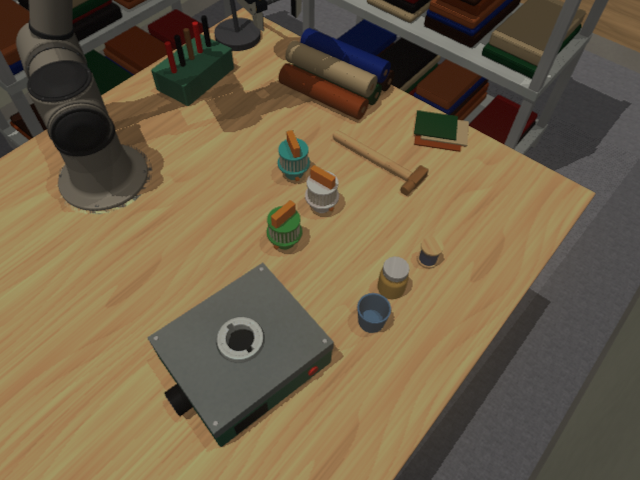

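View pics/top.png

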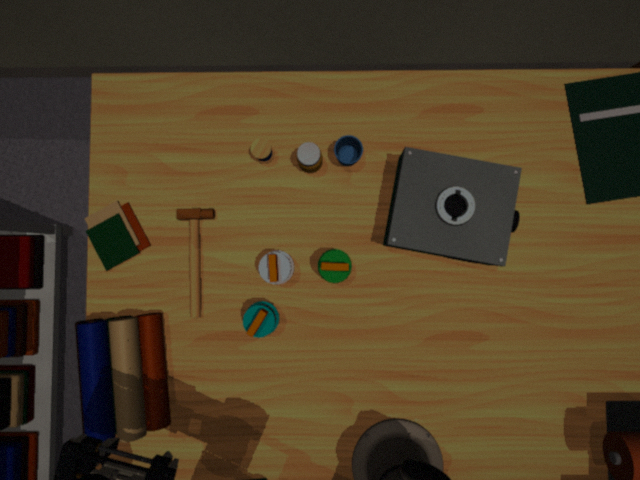

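```bash
python3 - <<'E'
from h import *
for n,cb,cm in(('top',(276,267),(456,205)),('scene',(322,185),(240,340))):
    p=vision.capture(n);im=p['img'];hsv=cv2.cvtColor(im,cv2.COLOR_RGB2HSV)
    m=cv2.inRange(hsv,(5,150,90),(20,255,255))
    k,l,s,c=cv2.connectedComponentsWithStats(m)
    for i in range(1,k):
        if s[i,4]>40 and np.hypot(*(c[i]-cb))<30:
            ys,xs=np.nonzero(l==i);W=np.array([px2plane(p,x,y,118)[:2] for x,y in zip(xs,ys)])
            r=cv2.minAreaRect(W.astype(np.float32));print(n,'bar',s[i],c[i],W.mean(0),r)
            e=np.linalg.eigh(np.cov(W.T))[1][:,1];print('ang',np.arctan2(e[1],e[0]))
    print(n,'cam',np.linalg.inv(p['world_to_cam'])[:3,3])
    x,y=cm;cr=im[y-45:y+45,x-45:x+45];print('col',px2plane(p,x,y,110))
    a=cv2.resize(cr,(400,400),interpolation=cv2.INTER_CUBIC)
    x,y=cb;b=cv2.resize(im[y-45:y+45,x-45:x+45],(400,400),interpolation=cv2.INTER_CUBIC)
    save({'img':np.clip(np.hstack([a,b])*1.5,0,255).astype(np.uint8)},'crop_'+n)
E
python3 -c "
import cv2,numpy as np
a=cv2.imread('pics/crop_top.png');b=cv2.imread('pics/crop_scene.png')
cv2.imwrite('pics/c.png',cv2.resize(np.vstack([a,b]),(600,600)))"
```

```text
top bar [268 254   9  28 200] [272.275 267.4  ] [465.85117698 279.20995328] ((465.6270751953125, 279.3077697753906), (58.57474136352539, 15.490276336669922), 4.0234880447387695)
ang -3.0726525465396834
top cam [ 486.76134676  151.96561084 1059.58163287]
col [ 600.01614053 -118.93497105  110.        ]
scene bar [310 165  25  24 340] [321.96176471 176.5       ] [472.3945922  269.17843746] ((472.0165100097656, 269.3485107421875), (71.43512725830078, 34.58304977416992), 2.2500388622283936)
ang 3.0249070816219006
scene cam [ 958.69865472 -354.90308969 1014.92031999]
col [ 605.17549103 -121.73981674  110.        ]
```

View pics/c.png

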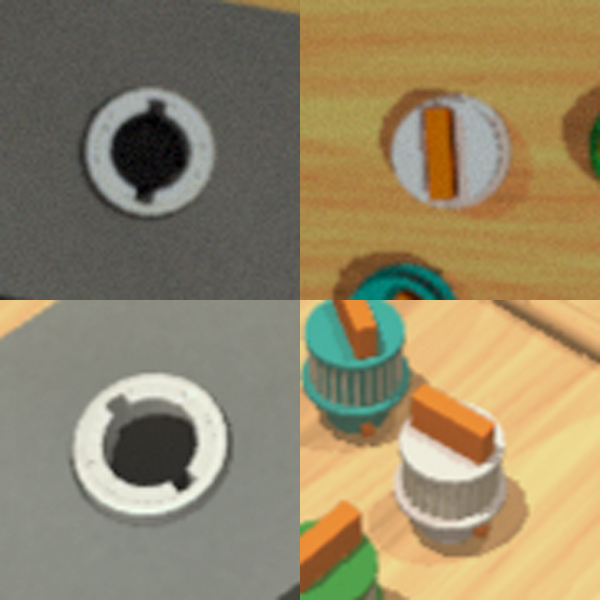

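The white cartridge stands at about (466, 276), with its bar at about +0.07 rad. The collar is near (600, -119), with slots at about -0.14 rad. I'll move above the cartridge and refine with the wrist camera.

Emit:
arm_command --pt "0.0384 0 -0.0142 0" --pt "0.0384 0 -0.0142 0" --pt "0.0384 0 -0.0142 0" --pt "0.0384 0 -0.0142 0" --pt "0.0384 0 -0.0142 0" --claw 0

```text
time: 1.3
tool_pos: [299.0, 391.7, 234.9]
tcp_rot: [-1.57, -0.0, -0.249]
contact_force: [0.1, 1.1, 0.1]
grip_width: 91.6
```

Emit:
arm_command --pt "0.0384 0 -0.0142 0" --pt "0.0384 0 -0.0142 0" --pt "0.0384 0 -0.0142 0" --pt "0.0384 0 -0.0142 0" --pt "0.0384 0 -0.0142 0"

```text
time: 1.8
tool_pos: [467.8, 275.5, 234.8]
tcp_rot: [-1.57, -0.0, -0.249]
contact_force: [0.1, 1.2, 0.2]
grip_width: 91.9
```

Emit:
arm_command --pt "0 0 0 -6.1" --pt "0 0 0 -6.1" --pt "0 0 0 -6.1" --pt "0 0 0 0" --pt "0 0 0 0"

```text
time: 2.3
tool_pos: [466.4, 276.7, 234.7]
tcp_rot: [-1.571, -0.0, 0.068]
contact_force: [1.0, 0.2, -0.4]
grip_width: 91.6
```

```bash
cat >> h.py <<'E'
def pose():
    o=bot.get_obs();return np.array(o['tool_pos']),R.from_euler('xyz',o['tcp_rot']).as_matrix()
def wpx2plane(p,tp,tr,u,v,z):
    K=p['camera_matrix'];a=(u-K[0,2])/K[0,0];b=(v-K[1,2])/K[1,1];r=np.hypot(a,b)
    s=np.sin(r)/max(r,1e-9);d=np.array([a*s,b*s,np.cos(r)])
    M=p['mount'];d=tr@(M[:3,:3]@d);c=tp+tr@M[:3,3]
    return c+d*(z-c[2])/d[2]
E
python3 - <<'E'
from h import *
tp,tr=pose();o=bot.get_obs();print(tp,o['tcp_rot'],o['contact_force'])
p=vision.capture('wrist');save(p,'w1');print(p['camera_matrix'],p['mount'].round(3))
m=cv2.inRange(cv2.cvtColor(p['img'],cv2.COLOR_RGB2HSV),(5,150,90),(20,255,255))
k,l,s,c=cv2.connectedComponentsWithStats(m)
for i in range(1,k):
    if s[i,4]>60:
        ys,xs=np.nonzero(l==i);W=np.array([wpx2plane(p,tp,tr,x,y,118)[:2] for x,y in zip(xs,ys)])
        e=np.linalg.eigh(np.cov(W.T))[1][:,1];print(s[i],c[i].round(),W.mean(0),cv2.minAreaRect(W.astype(np.float32)),np.arctan(e[1]/e[0]))
E
```

```text
[466.43783947 276.7179066  234.71666654] [-1.57069184e+00 -1.82392469e-05  6.78465648e-02] [ 1.00547293  0.16732447 -0.36842806]
[[371.64829954   0.         319.99286799]
 [  0.         371.64829954 243.45449276]
 [  0.           0.           1.        ]] [[  -0.       0.954    0.3    -82.132]
 [  -0.      -0.3      0.954 -149.733]
 [   1.       0.       0.       0.56 ]
 [   0.       0.       0.       1.   ]]
[ 579    0   37  147 4544] [598.  73.] [297.00440966 507.6198503 ] ((292.5373840332031, 506.7176208496094), (138.77113342285156, 43.32778549194336), 5.548292636871338) 0.07782950270026742
[ 350   48   65   74 1757] [383.  84.] [347.11378924 313.72936972] ((346.9984436035156, 313.7978515625), (15.84196662902832, 60.42463684082031), 58.15721130371094) -0.5560853906799916
[ 314  194   21   82 1647] [324. 235.] [461.2124298  279.81142762] ((461.75115966796875, 280.2940673828125), (63.25271224975586, 15.424820899963379), 3.641937017440796) 0.06352831867876355
[ 125  212   76   32 1781] [160. 227.] [463.24847723 150.00800354] ((463.15179443359375, 150.89085388183594), (67.12332153320312, 22.99289894104004), 88.13677215576172) -1.5319511551931884
[561 261  19  34 381] [570. 277.] [484.84285457 509.91717115] ((486.2222900390625, 512.7667236328125), (30.855674743652344, 21.43561553955078), 27.940933227539062) 0.2697513065211297
[227 395  24  14 121] [238. 404.] [633.51303554 210.1640139 ] ((630.6719970703125, 209.85934448242188), (16.321632385253906, 22.921791076660156), 4.253293991088867) -1.5198085389886087
```

View pics/w1.png

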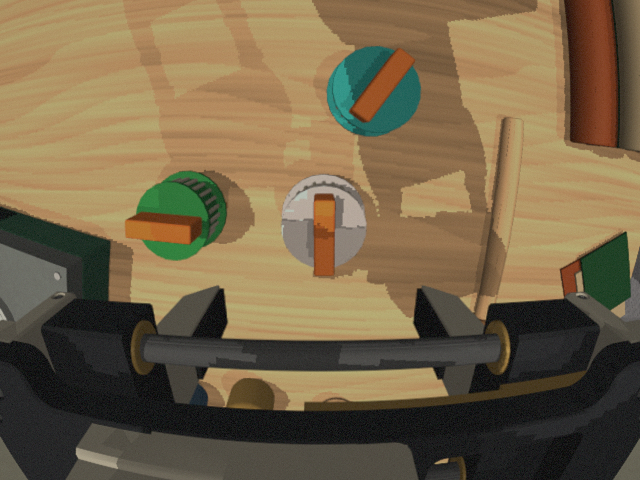

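Emit:
arm_command --pt "-0.0013 0.01 0.0033 0" --pt "0 0.035 0 0" --pt "0 0.035 0 0" --pt "0 0.025 0 0" --pt "0 0.015 0 0"

```text
time: 2.85
tool_pos: [463.4, 279.6, 111.8]
tcp_rot: [-1.572, 0.004, 0.07]
contact_force: [-0.5, -0.8, 0.4]
grip_width: 91.9
```

Emit:
arm_command --pt "0 0.012 0 0" --pt "0 0.005 0 0" --pt "0 0 0 0"

```text
time: 3.15
tool_pos: [464.7, 279.9, 97.3]
tcp_rot: [-1.571, 0.001, 0.07]
contact_force: [0.2, -0.2, -0.5]
grip_width: 92.1
```

```bash
python3 - <<'E'
from h import *
o=bot.get_obs();print(o['tool_pos'],o['contact_force'],o['moment'])
p=vision.capture('wrist');save(p,'w2')
E
```

```text
[464.6938877  279.92674986  97.25228546] [ 0.20896055 -0.21754744 -0.48323727] [ 0.02979083 -0.03661028  0.00160132]
```

View pics/w2.png

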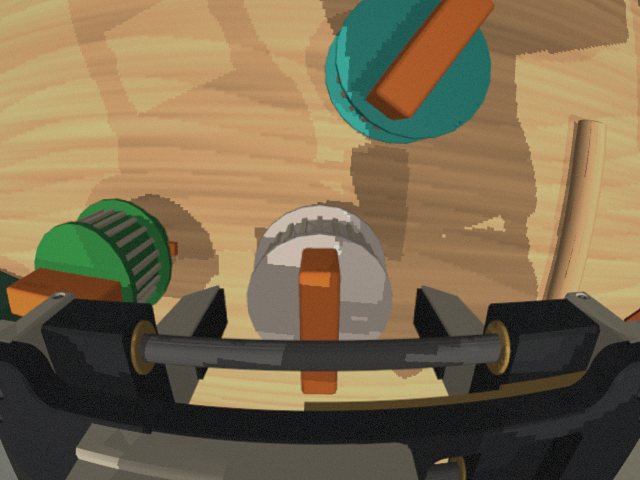

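The bar is centred between the fingers (column 320), so I'm closing.

Emit:
arm_command --pt "0 0 0 0" --pt "0 0 0 0" --pt "0 0 0 0" --pt "0 0 0 0" --pt "0 0 0 0" --claw 255

```text
time: 3.7
tool_pos: [465.0, 279.9, 97.9]
tcp_rot: [-1.571, -0.0, 0.071]
contact_force: [0.4, 0.2, -0.0]
grip_width: 56.8
```

Emit:
arm_command --pt "0 0 0 0" --pt "0 0 0 0" --pt "0 0 0 0" --pt "0 0 0 0" --pt "0 0 0 0"

```text
time: 4.2
tool_pos: [465.0, 279.9, 97.7]
tcp_rot: [-1.571, -0.0, 0.071]
contact_force: [-0.4, -1.1, 1.1]
grip_width: 16.3
```

Emit:
arm_command --pt "0 0 0 0" --pt "0 -0.005 0 0" --pt "0 -0.01 0 0" --pt "0 -0.02 0 0" --pt "0 -0.02 0 0"

```text
time: 4.7
tool_pos: [464.8, 279.8, 153.8]
tcp_rot: [-1.571, 0.0, 0.071]
contact_force: [-0.1, 0.7, -1.1]
grip_width: 16.3
```

Emit:
arm_command --pt "0 -0.03 0 0" --pt "0 -0.03 0 0" --pt "0 -0.03 0 0" --pt "0 -0.02 0 0" --pt "0 0 0 0"

```text
time: 5.2
tool_pos: [466.1, 280.4, 266.5]
tcp_rot: [-1.568, -0.007, 0.071]
contact_force: [0.8, -0.0, -2.3]
grip_width: 15.8
```

```bash
python3 - <<'E'
from h import *
o=bot.get_obs();print(o['tool_pos'],o['tcp_rot'],o['contact_force'],o['moment'],o['grip_width'])
# collar ellipse fits
for n,cm in(('top',(456,205)),('scene',(240,340))):
    p=vision.capture(n);im=p['img'];x0,y0=cm
    g=im[y0-40:y0+40,x0-40:x0+40].astype(float).mean(2)
    v=g.max();print(n,np.percentile(g,[5,50,90,99]))
    th=(np.percentile(g,50)+np.percentile(g,97))/2
    m=(g>th).astype(np.uint8)
    cs,_=cv2.findContours(m,cv2.RETR_EXTERNAL,cv2.CHAIN_APPROX_NONE);c=max(cs,key=cv2.contourArea)
    W=np.array([px2plane(p,q[0][0]+x0-40,q[0][1]+y0-40,110)[:2] for q in c]).astype(np.float32)
    print('outer',cv2.fitEllipse(W),cv2.minEnclosingCircle(W))
    # rim annulus: ring angles where dark at r=28..31
    ce=np.array(cv2.fitEllipse(W)[0])
    a=np.radians(np.arange(0,360,2));prof=[]
    for t in a:
        vs=[]
        for r in(27.5,28.5,29.5,30.5):
            u,w=proj(p,np.r_[ce+r*np.array([np.cos(t),np.sin(t)]),110]);vs.append(cv2.getRectSubPix(im.astype(np.float32).mean(2),(1,1),(float(u),float(w)))[0,0])
        prof.append(np.mean(vs))
    prof=np.array(prof);d=np.clip(np.percentile(prof,60)*.8-prof,0,None)
    ph=np.angle(np.sum(d*np.exp(2j*a)))/2
    print('slot ang',ph,[(int(np.degrees(t)),int(q)) for t,q in zip(a,d) if q>5])
E
```

```text
[466.10974018 280.44818225 266.45395722] [-1.56843821 -0.00664527  0.07075106] [ 0.82999281 -0.03244766 -2.26670995] [ 0.0019059  -0.03086458 -0.06087407] 15.825058252876758
top [ 17.31666667  64.66666667  86.36666667 126.67      ]
outer ((600.1925659179688, -118.3832015991211), (79.4541244506836, 80.37537384033203), 26.297645568847656) ((600.4599609375, -118.38552856445312), 41.245079040527344)
slot ang -0.15717894390126075 [(0, 40), (2, 23), (4, 6), (158, 6), (160, 29), (162, 57), (164, 72), (166, 76), (168, 76), (170, 72), (172, 69), (174, 68), (176, 67), (178, 56), (180, 46), (182, 27), (184, 8), (340, 17), (342, 34), (344, 50), (346, 59), (348, 63), (350, 65), (352, 66), (354, 66), (356, 62), (358, 58)]
scene [ 33.33333333  93.33333333 148.66666667 159.66666667]
outer ((600.9471435546875, -118.41614532470703), (80.3682861328125, 80.7940444946289), 30.21914291381836) ((600.9266357421875, -118.371826171875), 41.26466751098633)
slot ang -0.15937707029756606 [(0, 48), (2, 20), (160, 6), (162, 27), (164, 42), (166, 48), (168, 49), (170, 50), (172, 50), (174, 50), (176, 51), (178, 50), (180, 40), (182, 19), (340, 27), (342, 73), (344, 93), (346, 95), (348, 95), (350, 95), (352, 95), (354, 93), (356, 86), (358, 71)]
```

Emit:
arm_command --pt "0.0045 0 -0.017 0" --pt "0.0089 0 -0.0339 0" --pt "0.0089 0 -0.0339 0" --pt "0.0089 0 -0.0339 0" --pt "0.0089 0 -0.0339 0"

```text
time: 5.8
tool_pos: [515.1, 129.1, 260.9]
tcp_rot: [-1.571, 0.003, 0.071]
contact_force: [0.8, -0.5, -1.8]
grip_width: 16.0
```

Emit:
arm_command --pt "0.0089 0 -0.0339 0" --pt "0.0089 0 -0.0339 0" --pt "0.0089 0 -0.0339 0" --pt "0.0089 0 -0.0339 0" --pt "0.0089 0 -0.0339 0"

```text
time: 6.3
tool_pos: [571.5, -36.7, 260.7]
tcp_rot: [-1.57, 0.003, 0.071]
contact_force: [0.0, 0.4, -1.8]
grip_width: 15.8
```

Emit:
arm_command --pt "0.0089 0 -0.0339 0" --pt "0.0089 0 -0.0339 0" --pt "0.0044 0 -0.017 0" --pt "0 0 0 6.55" --pt "0 0 0 6.55"

```text
time: 6.8
tool_pos: [599.6, -118.7, 260.8]
tcp_rot: [-1.57, 0.003, -0.164]
contact_force: [-1.2, -0.7, -1.0]
grip_width: 15.8
```

Emit:
arm_command --pt "0 0.02 0 0" --pt "0 0.01 0 0" --pt "0 0 0 0"

```text
time: 7.1
tool_pos: [598.9, -117.6, 229.9]
tcp_rot: [-1.57, 0.006, -0.157]
contact_force: [-0.9, -0.8, -2.5]
grip_width: 15.8
```

```bash
cat > bar.py <<'E'
from h import *
o=bot.get_obs();print(o['tool_pos'],o['tcp_rot'],o['contact_force'],o['moment'],o['grip_width'])
zt=o['tool_pos'][2]-97.5
for n in('top','scene'):
    p=vision.capture(n);save(p,n+'_%d'%(o['time']*100))
    for nm in('cartridge','grip'):
        for d in vision.find_in(p,nm)[:4]:print(n,nm,round(d['confidence'],2),toworld(p,np.array(d['xyz'])).round(1))
    # flange/drum white outline
E
python3 bar.py
```

```text
[ 598.85417254 -117.61215601  229.94775425] [-1.56957882  0.00565893 -0.15731598] [-0.89464911 -0.76765576 -2.45275791] [ 0.01570247 -0.00342049 -0.03303242] 15.753916581340285
top cartridge 0.97 [467.1 145.8  85.4]
top cartridge 0.81 [ 576.1 -103.6  216.4]
top cartridge 0.66 [353.2 306.9  87.6]
top grip 0.83 [574.7 -99.  218.5]
top grip 0.73 [470.7 141.6  86.4]
top grip 0.56 [348.9 306.3  89.2]
scene cartridge 0.96 [476.4 142.8  82.2]
scene cartridge 0.62 [ 623.4 -125.5  218.3]
scene cartridge 0.6 [365.4 300.4  90.5]
scene grip 0.63 [480.9 136.8  86.4]
scene grip 0.57 [ 619.8 -128.7  218.7]
```

Emit:
arm_command --pt "0 0 0 0" --pt "0 0 0 0"

```text
time: 7.6
tool_pos: [600.3, -118.5, 233.0]
tcp_rot: [-1.571, -0.001, -0.158]
contact_force: [-0.1, 0.1, -2.7]
grip_width: 15.6
```

```bash
python3 - <<'E'
from h import *
o=bot.get_obs();print(o['tool_pos'],o['tcp_rot'],o['contact_force'],o['moment'])
t=vision.capture('top')['img'];s=vision.capture('scene')['img'];w=vision.capture('wrist')['img']
f=lambda a,x,y,r:cv2.resize(a[y-r:y+r,x-r:x+r],(400,400),interpolation=cv2.INTER_CUBIC)
save({'img':np.clip(np.hstack([f(s,240,320,60),f(w,320,300,180)])*1.4,0,255).astype(np.uint8)},'m1')
E
```

```text
[ 600.25456939 -118.52193235  233.01941893] [-1.57078219e+00 -5.50839723e-04 -1.58094265e-01] [-0.05385667  0.14833486 -2.73458815] [ 0.00076478  0.0262922  -0.03801362]
```

View pics/m1.png

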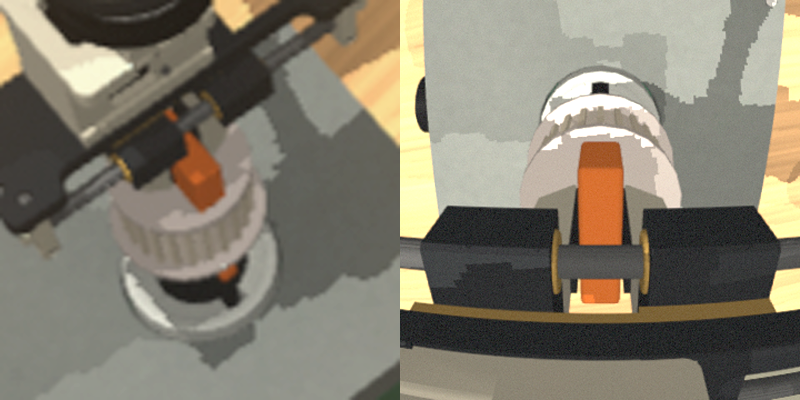

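Emit:
arm_command --pt "0 0.01 0 0" --pt "0 0.01 0 0" --pt "0 0.003 0 0" --pt "0 0.002 0 0" --pt "0 0 0 0"

```text
time: 8.25
tool_pos: [600.1, -118.5, 207.3]
tcp_rot: [-1.571, 0.001, -0.158]
contact_force: [0.7, -0.7, -2.5]
grip_width: 16.0
```

Emit:
arm_command --pt "0 0.002 0 0" --pt "0 0.002 0 0" --pt "0 0 0 0"

```text
time: 8.55
tool_pos: [600.1, -118.5, 203.5]
tcp_rot: [-1.571, 0.0, -0.158]
contact_force: [-0.6, 0.4, -1.6]
grip_width: 15.7
```

Emit:
arm_command --pt "0 0.0015 0 0" --pt "0 0.0015 0 0" --pt "0 0 0 0" --pt "0 0 0 0"

```text
time: 8.95
tool_pos: [600.2, -118.5, 200.7]
tcp_rot: [-1.571, 0.0, -0.158]
contact_force: [0.1, -0.2, -1.7]
grip_width: 16.0
```

Emit:
arm_command --pt "0 0.0015 0 0" --pt "0 0.0015 0 0" --pt "0 0 0 0" --pt "0 0 0 0"

```text
time: 9.35
tool_pos: [600.2, -118.5, 197.6]
tcp_rot: [-1.571, 0.0, -0.158]
contact_force: [-0.3, 0.9, -2.4]
grip_width: 15.6
```

The lugs have entered the slots: the underside is 10 mm below the rim with no contact force. Next comes the spring.

Emit:
arm_command --pt "0 0.002 0 0" --pt "0 0.002 0 0" --pt "0 0.002 0 0" --pt "0 0 0 0" --pt "0 0 0 0"

```text
time: 9.85
tool_pos: [600.2, -118.5, 191.8]
tcp_rot: [-1.571, -0.0, -0.158]
contact_force: [0.1, -0.0, -1.3]
grip_width: 15.4
```

Emit:
arm_command --pt "0 0.002 0 0" --pt "0 0.002 0 0" --pt "0 0.002 0 0" --pt "0 0 0 0" --pt "0 0 0 0"

```text
time: 10.35
tool_pos: [600.3, -118.5, 186.0]
tcp_rot: [-1.571, -0.001, -0.158]
contact_force: [0.1, -0.1, 3.6]
grip_width: 16.0
```

Emit:
arm_command --pt "0 0.002 0 0" --pt "0 0.002 0 0" --pt "0 0.001 0 0" --pt "0 0 0 0" --pt "0 0 0 0"

```text
time: 10.85
tool_pos: [600.3, -118.6, 181.2]
tcp_rot: [-1.571, -0.001, -0.158]
contact_force: [-1.4, 0.4, 6.1]
grip_width: 15.7
```

Emit:
arm_command --pt "0 0.0015 0 0" --pt "0 0.0015 0 0" --pt "0 0.0005 0 0" --pt "0 0 0 0" --pt "0 0 0 0"

```text
time: 11.35
tool_pos: [600.4, -118.5, 178.1]
tcp_rot: [-1.571, -0.001, -0.158]
contact_force: [-3.0, 0.1, 7.8]
grip_width: 16.1
```

```bash
python3 -c "
from h import *
o=bot.get_obs();print(o['tool_pos'],o['contact_force'],o['moment'])"
```

```text
[ 600.39250296 -118.53462684  178.14322848] [-2.98016637  0.05218588  7.79280019] [0.19984368 0.5512888  0.02271106]
```

Emit:
arm_command --pt "-0.0005 0.0005 0 0" --pt "0 0.0005 0 0" --pt "0 0 0 0" --pt "0 0 0 0"

```text
time: 11.75
tool_pos: [600.2, -118.5, 177.4]
tcp_rot: [-1.571, -0.002, -0.158]
contact_force: [-1.9, 0.7, 9.2]
grip_width: 15.9
```

Emit:
arm_command --pt "0 0 0 2" --pt "0 0 0 2" --pt "0 0 0 2" --pt "0 0 0 0" --pt "0 0 0 0"

```text
time: 12.25
tool_pos: [600.5, -118.6, 177.5]
tcp_rot: [-1.571, -0.003, -0.263]
contact_force: [-1.1, 0.5, 10.3]
grip_width: 16.2
```

```bash
python3 -c "
from h import *
o=bot.get_obs();print(o['tool_pos'],o['contact_force'],o['moment'])"
```

```text
[ 600.49935079 -118.61828491  177.51745417] [-1.09140637  0.49296225 10.32653456] [ 0.08039203  0.18519173 -0.03134675]
```

Emit:
arm_command --pt "0 0 0 3" --pt "0 0 0 3" --pt "0 0 0 3" --pt "0 0 0 3" --pt "0 0 0 0"

```text
time: 12.75
tool_pos: [600.6, -118.7, 177.5]
tcp_rot: [-1.57, -0.003, -0.474]
contact_force: [-1.1, -0.2, 8.6]
grip_width: 16.1
```

```bash
python3 -c "
from h import *
o=bot.get_obs();print(o['tool_pos'],o['contact_force'],o['moment'],o['grip_width'])"
```

```text
[ 600.62838574 -118.74280095  177.54437846] [-1.05853572 -0.18765128  8.57500701] [ 0.01394543  0.17734295 -0.07696236] 16.070769979529665
```

Turning freely, so I'm continuing.

Emit:
arm_command --pt "0 0 0 4" --pt "0 0 0 4" --pt "0 0 0 4" --pt "0 0 0 4" --pt "0 0 0 4"

```text
time: 13.25
tool_pos: [600.7, -118.8, 177.6]
tcp_rot: [-1.569, -0.003, -0.824]
contact_force: [-0.4, 0.5, 9.2]
grip_width: 15.8
```

Emit:
arm_command --pt "0 0 0 4" --pt "0 0 0 4" --pt "0 0 0 4" --pt "0 0 0 4" --pt "0 0 0 4"

```text
time: 13.75
tool_pos: [600.7, -118.8, 177.6]
tcp_rot: [-1.568, -0.002, -1.173]
contact_force: [-0.5, 0.9, 9.1]
grip_width: 15.9
```

Emit:
arm_command --pt "0 0 0 4" --pt "0 0 0 4" --pt "0 0 0 4" --pt "0 0 0 4" --pt "0 0 0 0"

```text
time: 14.25
tool_pos: [600.7, -118.8, 177.6]
tcp_rot: [-1.567, -0.002, -1.452]
contact_force: [-1.5, -0.1, 8.6]
grip_width: 15.9
```

```bash
python3 -c "
from h import *
o=bot.get_obs();print(o['tool_pos'],o['tcp_rot'],o['contact_force'],o['moment'],o['grip_width'])"
```

```text
[ 600.70189396 -118.8397376   177.62622538] [-1.56741474 -0.0016481  -1.45162258] [-1.53825195 -0.1250159   8.60890344] [-0.08848765  0.21379082 -0.07727542] 15.881361432076055
```

Emit:
arm_command --pt "0 0 0 3" --pt "0 0 0 3" --pt "0 0 0 3" --pt "0 0 0 0" --pt "0 0 0 0"

```text
time: 14.75
tool_pos: [600.7, -118.8, 177.6]
tcp_rot: [-1.567, -0.001, -1.607]
contact_force: [-1.0, -0.1, 8.2]
grip_width: 16.3
```

```bash
python3 -c "
from h import *
o=bot.get_obs();print(o['tcp_rot'],o['contact_force'],o['moment'],o['grip_width'])"
```

```text
[-1.56727926e+00 -1.10219594e-03 -1.60684730e+00] [-0.96981955 -0.14439063  8.16933667] [-0.10016621  0.17487705 -0.10529397] 16.253211886842724
```

Emit:
arm_command --pt "0 0 0 1.5" --pt "0 0 0 1.5" --pt "0 0 0 0" --pt "0 0 0 0"

```text
time: 15.15
tool_pos: [600.7, -118.8, 177.6]
tcp_rot: [-1.567, -0.001, -1.659]
contact_force: [0.3, 0.0, 9.7]
grip_width: 15.6
```

```bash
python3 -c "
from h import *
o=bot.get_obs();print(o['tcp_rot'],o['contact_force'],o['moment'],o['grip_width'])"
```

```text
[-1.56720927e+00 -9.06247938e-04 -1.65910919e+00] [0.27755305 0.01234074 9.67760196] [-0.14926853  0.14759658  0.05373991] 15.617503721984
```

Emit:
arm_command --pt "0 0 0 1" --pt "0 0 0 1" --pt "0 0 0 0" --pt "0 0 0 0"

```text
time: 15.55
tool_pos: [600.7, -118.8, 177.6]
tcp_rot: [-1.567, -0.001, -1.694]
contact_force: [-0.5, -1.1, 9.4]
grip_width: 16.1
```

```bash
python3 -c "
from h import *
o=bot.get_obs();print(o['tcp_rot'],o['contact_force'],o['moment'],o['grip_width'])"
```

```text
[-1.56710759e+00 -8.30078443e-04 -1.69394243e+00] [-0.49089672 -1.08516245  9.38111524] [-0.10023237  0.12508189  0.03085007] 16.13796815786846
```

Emit:
arm_command --pt "0 0 0 1" --pt "0 0 0 0" --pt "0 0 0 0"

```text
time: 15.85
tool_pos: [600.7, -118.8, 177.6]
tcp_rot: [-1.567, -0.001, -1.711]
contact_force: [0.4, -0.6, 8.7]
grip_width: 16.0
```

```bash
python3 -c "
from h import *
o=bot.get_obs();print(o['tcp_rot'],o['contact_force'],o['moment'],o['grip_width'])"
```

```text
[-1.56717937e+00 -7.58173451e-04 -1.71137317e+00] [ 0.3622039  -0.616943    8.69144994] [-0.11740663  0.18306545  0.00325463] 15.976490314979133
```

Emit:
arm_command --pt "0 0 0 1" --pt "0 0 0 0" --pt "0 0 0 0"

```text
time: 16.15
tool_pos: [600.7, -118.8, 177.6]
tcp_rot: [-1.567, -0.001, -1.729]
contact_force: [0.3, -0.2, 9.2]
grip_width: 15.7
```

```bash
python3 -c "
from h import *
o=bot.get_obs();print(o['tcp_rot'],o['contact_force'],o['moment'],o['grip_width'])"
```

```text
[-1.56705899e+00 -7.08460311e-04 -1.72877254e+00] [ 0.32486963 -0.20163943  9.18091624] [-0.15549211  0.1697774   0.03786799] 15.674475569541615
```

Emit:
arm_command --pt "0 0 0 1" --pt "0 0 0 0" --pt "0 0 0 0"

```text
time: 16.45
tool_pos: [600.7, -118.8, 177.6]
tcp_rot: [-1.567, -0.001, -1.746]
contact_force: [-0.9, -0.2, 9.0]
grip_width: 16.0
```

```bash
python3 -c "
from h import *
o=bot.get_obs();print(o['tcp_rot'],o['contact_force'],o['moment'],o['grip_width'])"
```

```text
[-1.56704807e+00 -6.70208478e-04 -1.74617580e+00] [-0.92691983 -0.24668198  9.03122647] [-0.14198987  0.16205766  0.10070928] 16.00273084190945
```

Emit:
arm_command --pt "0 0 0 1" --pt "0 0 0 0" --pt "0 0 0 0"

```text
time: 16.75
tool_pos: [600.4, -118.8, 177.6]
tcp_rot: [-1.568, -0.001, -1.763]
contact_force: [-1.4, 0.8, 8.7]
grip_width: 15.6
```

```bash
python3 -c "
from h import *
o=bot.get_obs();print(o['tcp_rot'],o['contact_force'],o['moment'],o['grip_width'])"
```

```text
[-1.56773549e+00 -5.79242110e-04 -1.76340401e+00] [-1.41173289  0.79816282  8.71754902] [-0.09305451  0.32020866  0.20377094] 15.60310413176535
```

Emit:
arm_command --pt "0 0 0 1" --pt "0 0 0 0" --pt "0 0 0 0"

```text
time: 17.05
tool_pos: [600.1, -118.6, 177.6]
tcp_rot: [-1.569, -0.0, -1.781]
contact_force: [-1.9, 1.0, 9.3]
grip_width: 15.6
```

```bash
python3 -c "
from h import *
o=bot.get_obs();print(o['tcp_rot'],o['contact_force'],o['moment'],o['grip_width'])"
```

```text
[-1.56855968e+00 -4.83670677e-04 -1.78069615e+00] [-1.93050685  0.95246059  9.28887216] [-0.08172395  0.55181406  0.2660177 ] 15.640356011318236
```

Emit:
arm_command --pt "0 0 0 1" --pt "0 0 0 0" --pt "0 0 0 0"

```text
time: 17.35
tool_pos: [600.1, -118.7, 177.6]
tcp_rot: [-1.569, -0.001, -1.797]
contact_force: [-1.7, -0.0, 9.9]
grip_width: 15.8
```

```bash
python3 -c "
from h import *
o=bot.get_obs();print(o['tool_pos'],o['tcp_rot'],o['contact_force'],o['moment'],o['grip_width'])"
```

```text
[ 600.12736706 -118.65502346  177.56437744] [-1.56855678e+00 -7.35085432e-04 -1.79736115e+00] [-1.74799269 -0.04626707  9.85441156] [-0.01699491  0.61200084  0.62562745] 15.836215318332247
```

Emit:
arm_command --pt "0 -0.0015 0 0" --pt "0 -0.0015 0 0" --pt "0 -0.001 0 0" --pt "0 0 0 0" --pt "0 0 0 0"

```text
time: 17.85
tool_pos: [599.9, -118.5, 179.8]
tcp_rot: [-1.571, -0.0, -1.799]
contact_force: [2.2, -0.9, -3.1]
grip_width: 15.6
```

```bash
python3 -c "
from h import *
o=bot.get_obs();print(o['tool_pos'],o['tcp_rot'],o['contact_force'],o['moment'],o['grip_width'])"
```

```text
[ 599.85347917 -118.50150886  179.82269001] [-1.57070791e+00 -2.07567849e-05 -1.79854245e+00] [ 2.19531053 -0.94982402 -3.13414643] [-0.40668058 -0.46481896  0.66440445] 15.574476481288718
```

It caught at 28 mm, probably from friction against the stop because the twist is wound up. I'll press down again, relax the twist slightly and let it rise.

Emit:
arm_command --pt "0 0.0015 0 0" --pt "0 0.0015 0 0" --pt "0 0 0 0" --pt "0 0 0 -1" --pt "0 0 0 0"

```text
time: 18.35
tool_pos: [600.0, -118.6, 179.5]
tcp_rot: [-1.568, -0.0, -1.782]
contact_force: [-1.4, -0.1, 11.3]
grip_width: 15.7
```

```bash
python3 -c "
from h import *
o=bot.get_obs();print(o['tool_pos'],o['tcp_rot'],o['contact_force'],o['moment'],o['grip_width'])"
```

```text
[ 600.03823231 -118.58416328  179.54835366] [-1.56815514e+00 -1.32149061e-04 -1.78161786e+00] [-1.37324218 -0.14645366 11.2726193 ] [-0.14038446  0.51842687  0.17370773] 15.723524003295815
```

Emit:
arm_command --pt "0 -0.001 0 0" --pt "0 -0.001 0 0" --pt "0 -0.0005 0 0" --pt "0 0 0 0" --pt "0 0 0 0"

```text
time: 18.85
tool_pos: [600.0, -118.5, 180.1]
tcp_rot: [-1.57, 0.0, -1.781]
contact_force: [1.1, -0.9, 5.0]
grip_width: 16.0
```

```bash
python3 -c "
from h import *
o=bot.get_obs();print(o['tool_pos'],o['tcp_rot'],o['contact_force'],o['moment'],o['grip_width'])"
```

```text
[ 599.96878673 -118.50828681  180.09263406] [-1.56986005e+00  6.02444129e-07 -1.78134475e+00] [ 1.14912786 -0.93564315  4.96913338] [-0.32949325 -0.2021585   0.22633564] 16.03578175294945
```

Emit:
arm_command --pt "0 -0.001 0 0" --pt "0 -0.0005 0 0" --pt "0 0 0 0" --pt "0 0 0 0" --pt "0 0 0 0"

```text
time: 19.35
tool_pos: [599.9, -118.5, 181.3]
tcp_rot: [-1.57, 0.0, -1.781]
contact_force: [2.7, -1.6, 3.8]
grip_width: 15.5
```

```bash
python3 -c "
from h import *
o=bot.get_obs();print(o['tool_pos'],o['tcp_rot'],o['contact_force'],o['moment'],o['grip_width'])
s=vision.capture('scene')['img'];w=vision.capture('wrist')['img']
f=lambda a,x,y,r:cv2.resize(a[y-r:y+r,x-r:x+r],(400,400),interpolation=cv2.INTER_CUBIC)
save({'img':np.clip(np.hstack([f(s,240,320,60),f(w,320,300,180)])*1.4,0,255).astype(np.uint8)},'m2')
"
```

```text
[ 599.89029904 -118.48713897  181.25075228] [-1.57023470e+00  3.08031994e-05 -1.78125434e+00] [ 2.66968523 -1.60023634  3.77768072] [-0.44332225 -0.55249529  0.16870332] 15.453002884514227
```

View pics/m2.png

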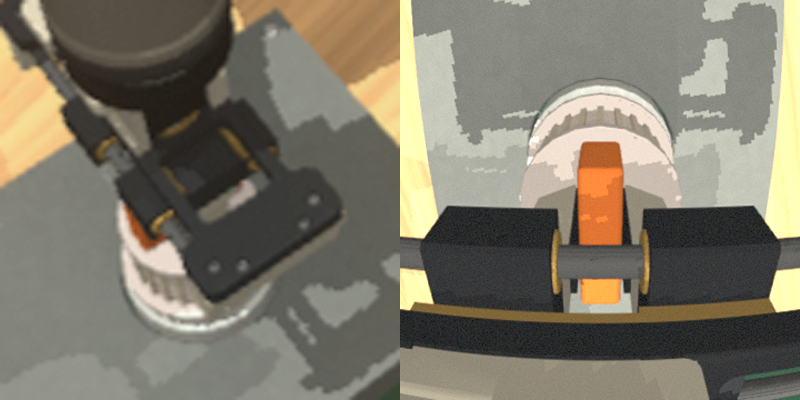

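Emit:
arm_command --pt "0 -0.001 0 0" --pt "0 -0.0005 0 0" --pt "0 0 0 0" --pt "0 0 0 0" --pt "0 0 0 0"

```text
time: 19.95
tool_pos: [599.8, -118.5, 182.8]
tcp_rot: [-1.57, 0.0, -1.781]
contact_force: [4.9, -2.1, 2.1]
grip_width: 16.0
```

```bash
python3 -c "
from h import *
o=bot.get_obs();print(o['tool_pos'],o['tcp_rot'],o['contact_force'],o['moment'],o['grip_width'])"
```

```text
[ 599.79976972 -118.47024854  182.77351034] [-1.57040660e+00  5.24094323e-05 -1.78128623e+00] [ 4.90465626 -2.13755566  2.0559195 ] [-0.59319606 -0.82905585  0.10629146] 15.989754940125515
```

It has risen past 28 mm into the pockets (about 25 mm below the rim), so I'm letting go.

Emit:
arm_command --pt "0 0 0 0" --pt "0 0 0 0" --pt "0 0 0 0" --pt "0 0 0 0" --pt "0 0 0 0" --claw 0

```text
time: 20.45
tool_pos: [599.4, -118.3, 182.5]
tcp_rot: [-1.572, 0.0, -1.781]
contact_force: [0.3, 0.2, 0.3]
grip_width: 51.1
```

Emit:
arm_command --pt "0 0 0 0" --pt "0 0 0 0" --pt "0 0 0 0" --pt "0 0 0 0" --pt "0 0 0 0"

```text
time: 20.95
tool_pos: [599.7, -118.4, 182.7]
tcp_rot: [-1.571, 0.0, -1.781]
contact_force: [0.0, -0.3, 0.1]
grip_width: 89.6
```

Emit:
arm_command --pt "0 -0.01 0 0" --pt "0 -0.02 0 0" --pt "0 -0.03 0 0" --pt "0 -0.03 0 0" --pt "0 -0.03 0 0"

```text
time: 21.45
tool_pos: [599.6, -118.4, 304.8]
tcp_rot: [-1.57, 0.0, -1.781]
contact_force: [0.5, 0.3, 0.2]
grip_width: 91.5
```

Emit:
arm_command --pt "0 0 0.04 0" --pt "0 0 0.04 0" --pt "0 0 0.04 0" --pt "0 0 0.04 0" --pt "0 0 0 0"

```text
time: 21.95
tool_pos: [754.3, -151.9, 297.1]
tcp_rot: [-1.574, 0.0, -1.781]
contact_force: [-0.6, 0.2, -1.5]
grip_width: 91.8
```

Emit:
arm_command --pt "-0.04 0 0 0" --pt "-0.04 0 0 0" --pt "-0.04 0 0 0" --pt "-0.04 0 0 0" --pt "-0.04 0 0 0"

```text
time: 22.45
tool_pos: [791.7, 46.4, 305.4]
tcp_rot: [-1.57, 0.0, -1.781]
contact_force: [0.7, -0.3, 0.2]
grip_width: 91.9
```

```bash
python3 - <<'E'
from h import *
from scipy.optimize import least_squares
P={n:vision.capture(n) for n in('top','scene')}
Q={}
for n,p in P.items():
    save(p,n+'_end')
    m=cv2.inRange(cv2.cvtColor(p['img'],cv2.COLOR_RGB2HSV),(5,150,70),(20,255,255))
    k,l,s,c=cv2.connectedComponentsWithStats(m);q=proj(p,[600.5,-118.4,190])
    for i in range(1,k):
        if s[i,4]>30 and np.hypot(*(c[i]-q))<30:print(n,s[i],c[i]);Q[n]=l==i
# fit bar by silhouette: x,y,yaw,ztop
def sil(p,v):
    x,y,a,z=v;C=[]
    for sx in(-30,30):
        for sy in(-8,8):
            for h in(z-32,z):C.append(proj(p,[x+sx*np.cos(a)-sy*np.sin(a),y+sx*np.sin(a)+sy*np.cos(a),h]))
    H=cv2.convexHull(np.array(C,np.float32)*8);im=np.zeros((480*4,640*4),np.uint8)
    im=np.zeros((480,640),np.uint8);cv2.fillConvexPoly(im,np.round(H*32).astype(np.int32),255,cv2.LINE_AA,8);return im/255.
from scipy.optimize import minimize
def cost(v,full=False):
    r=[np.abs(cv2.GaussianBlur(sil(P[n],v)-Q[n].astype(float),(0,0),1)).sum() for n in Q];return r if full else sum(r)
for z in(196,198,200,202,204,206,208):
    r=min((minimize(lambda w:cost(np.r_[w,z]),[600,-118.4,a],method='Nelder-Mead',options=dict(initial_simplex=[[600,-118.4,a],[604,-118,a],[600,-114,a],[600,-118,a+.1]])) for a in(-1.70,-1.78)),key=lambda r:r.fun);print(z,r.x.round(3),round(r.fun,1))
f=lambda n,r:(lambda a,q:cv2.resize(a[q[1]-r:q[1]+r,q[0]-r:q[0]+r],(400,400),interpolation=cv2.INTER_CUBIC))(P[n]['img'],proj(P[n],[600,-118,150]).astype(int))
save({'img':np.clip(np.hstack([f('top',50),f('scene',50)])*1.4,0,255).astype(np.uint8)},'end')
E
```

```text
top [454 194  31  13 247] [469.25506073 199.85425101]
scene [218 302  34  32 523] [234.5793499  317.43403442]
196 [ 599.27  -118.282   -1.754] 344.1
198 [ 599.387 -118.649   -1.715] 338.1
200 [ 599.546 -119.072   -1.694] 335.6
202 [ 599.747 -119.477   -1.648] 335.7
204 [ 600.26  -118.478   -1.636] 337.0
206 [ 600.723 -119.088   -1.638] 342.8
208 [ 601.156 -119.889   -1.653] 352.3
```

View pics/end.png

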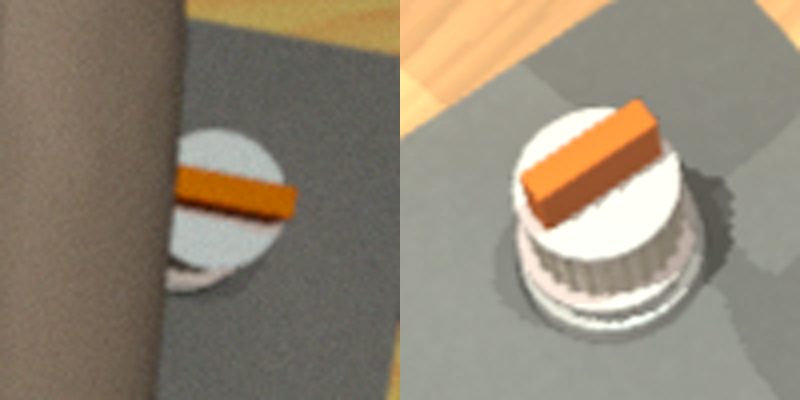

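Emit:
arm_command --pt "-0.03 0 -0.03 0" --pt "-0.03 0 -0.03 0" --pt "-0.03 0 -0.03 0" --pt "-0.03 0 -0.03 0" --pt "-0.03 0 -0.03 0"

```text
time: 23.05
tool_pos: [675.6, 222.6, 304.8]
tcp_rot: [-1.57, 0.0, -1.782]
contact_force: [0.5, -0.4, 0.3]
grip_width: 91.8
```

Emit:
arm_command --pt "-0.03 0 -0.03 0" --pt "-0.03 0 -0.03 0" --pt "-0.02 0 -0.02 0" --pt "0 0 0 0" --pt "0 0 0 0"

```text
time: 23.55
tool_pos: [615.5, 316.7, 304.4]
tcp_rot: [-1.569, 0.0, -1.78]
contact_force: [-0.4, -0.6, 0.3]
grip_width: 91.9
```

```bash
cat > fit.py <<'E'
from h import *
from scipy.optimize import minimize
P={n:vision.capture(n) for n in('top','scene')};Q={};B={}
for n,p in P.items():
    save(p,n+'_end2')
    m=cv2.inRange(cv2.cvtColor(p['img'],cv2.COLOR_RGB2HSV),(5,150,60),(20,255,255))
    k,l,s,c=cv2.connectedComponentsWithStats(m);q=proj(p,[600.5,-118.4,190])
    for i in range(1,k):
        if s[i,4]>30 and np.hypot(*(c[i]-q))<30:print(n,s[i],c[i]);Q[n]=l==i
    q=proj(p,[600,-118.4,190]).astype(int);B[n]=(q[0]-50,q[1]-50)
def sil(n,v):
    x,y,a,z=v;C=[];p=P[n]
    for sx in(-30,30):
        for sy in(-8,8):
            for h in(z-32,z):C.append(proj(p,[x+sx*np.cos(a)-sy*np.sin(a),y+sx*np.sin(a)+sy*np.cos(a),h])-B[n])
    H=cv2.convexHull(((np.array(C)+.5)*8-.5).astype(np.float32));im=np.zeros((800,800),np.uint8)
    cv2.fillConvexPoly(im,np.round(H[:,0]).astype(np.int32),255);return cv2.resize(im,(100,100),interpolation=cv2.INTER_AREA)/255.
def cost(v):
    return sum(((cv2.GaussianBlur(sil(n,v)-Q[n][B[n][1]:B[n][1]+100,B[n][0]:B[n][0]+100].astype(float),(0,0),1))**2).sum() for n in Q)
for z in(196,198,200,202,204,206,208):
    r=min((minimize(lambda w:cost(np.r_[w,z]),[600,-118.4,a],method='Nelder-Mead',options=dict(initial_simplex=[[600,-118.4,a],[604,-118,a],[600,-114,a],[600,-118,a+.1]])) for a in(-1.70,-1.78)),key=lambda r:r.fun);print(z,r.x.round(3),round(r.fun,1))
E
python3 fit.py
```

```text
top [454 194  31  13 261] [468.84291188 199.96168582]
scene [218 302  34  32 528] [234.57575758 317.52083333]
196 [ 598.683 -118.576   -1.723] 140.5
198 [ 599.236 -118.303   -1.72 ] 115.6
200 [ 599.626 -118.896   -1.733] 95.7
202 [ 600.008 -118.692   -1.727] 83.1
204 [ 600.524 -119.231   -1.744] 77.4
206 [ 600.721 -119.058   -1.754] 76.6
208 [ 601.07  -119.311   -1.739] 83.4
```

```bash
python3 -c "
from plant import job
print(job.close_job())"
```

```text
the job is handed in; nothing more can be done
None
```

The white filter cartridge is fitted and locked in the extractor's socket, and I let go, moved the arm clear and handed the job in at about 24 s. No verdict was reported.

**Fitting:**
- The lugs went straight into the slots without searching.
- I pressed the cartridge to about 30 mm below the rim. The upward reading peaked at about 11 N.
- I turned it clockwise to the stop, which it met about 91° from the slots. The twist there peaked at about 0.66 N·m.

**One snag:** the first rise caught at 28 mm below the rim, with the twist still wound up against the stop. I pressed it down again, eased the twist by 1°, and it rose to about 25 mm before I opened the gripper.

**Final check:** fitting the bar's outline in the top and scene cameras puts its top at about 204–206 mm. Locked should be 204 mm and unlocked 200 mm; the unlocked height fitted clearly worse. The axis is on the socket's to within about 1 mm. The height margin is only a few mm against roughly 2 mm of camera calibration error, but the rise felt through the arm agrees with it.

My moves kept clear of the other things and the arm felt no unexpected contact. I did not measure their positions again at the end.

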